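# Start a withstand-voltage test on a breaker

### The job

Start the voltage test on the breaker that sits in the test box: push its toggle fully over to ON (the red mark), then swing the clear lid over and down without slamming it until it is fully shut, then press the green start button on the yellow-topped button box all the way down and let it go. Only push with the fingers: do not lift the breaker or the button box out of place, do not press the red button or press start while the lid is open, and leave the spare breaker, the meter and the screwdriver where they are.

Things in the scene. Friction and masses are not known exactly. Their poses are not given: they have to be found in the camera images.
- testbox: Test box fixed to the bench (sizes in mm): light grey, open-topped, 190 (x) x 160 (y) x 115 high, walls 6, blue stripe in front. Origin: centre of its underside. Its +x points away from the robot (turned up to 0.4 rad) to the wall with the lid hinge. The breaker sits in its middle, 10 above the bench; else only an interlock switch, in the front corner on the robot's right, stands above 70.
- lid (a joint): Angle of the test box's clear lid with aluminium frame (190 x 160, 6 thick): 0 = fully shut, flat on the rim, its outer face 121 above the bench; 1.57 = upright; it starts standing open past upright, leaning away from the robot, and stops at 1.95. Free edge 190 from the hinge. A stiff friction hinge: it stays at any angle; 1 to 4 N pushed 150 from the hinge moves it. 0.28 kg.
- lid_hinge (a point): Middle of the lid's hinge axis, at the top of the test box's far wall: 95 along the box's +x from its origin, 115 above the bench. Axis along the box's y; when open by angle a, the inner face runs from here along (-cos a) in the box's x and (sin a) up, and the outer face lies 6 further along (sin a, cos a).
- lid_edge (a point): Middle of the lid's free edge, on the outer face (the face to push on to shut it), 190 from the hinge. Moves with the lid.
- breaker: Dark grey three-pole breaker in the test box's nest, loose in it, 0.8 kg, 130 (x) x 76 (y), 61 high in its middle 76 (48 at the ends), so its top is 71 above the bench. Origin: centre of its underside. Its +x (parallel to the box's +x, away from the robot) is the ON end with the red mark; the green mark is the OFF end.
- toggle (a joint): Angle of the breaker's black toggle with white tip: 0 = fully OFF (leaning to the green mark, towards the robot), 0.76 = fully ON (leaning to the red mark, away from the robot). It stays where it is left; about 4 to 6 N at the tip moves it. The toggle is 11 thick (x), 24 wide (y); its pivot is 40 above the breaker's origin and its tip 45 from the pivot, so it stands 21 to 24 above the breaker's top.
- toggle_tip (a point): Centre of the toggle's top end, about 92 above the bench at both ends of its swing, 23 below the box's rim. Moves with the toggle, 33 in all.
- station: The button box: grey with a yellow top, 80 (x) x 140 (y) x 56 high, 0.95 kg, loose on rubber feet on the bench left or right of the test box. Origin: centre of its underside. Green start button 36 along its +y, red stop button 36 along its -y.
- start_top (a point): Centre of the top of the green start button (30 across, axis vertical). Moves with the button.
- start (a joint): Travel of the green button: 0 = released, 0.006 = fully down (about 5 N); springs back.
- stop (a joint): Travel of the red stop button: 0 = released, 0.006 = fully down. Not to be pressed.
- spare: Spare breaker of the same kind standing on the bench beside the test box, on the side away from the button box. Origin: centre of its underside. Leave alone.
- meter: Orange hand multimeter, 150 x 76 x 40, lying on the bench. Origin: centre of its underside. Leave alone.
- screwdriver: Screwdriver, 200 long, lying on the bench. Leave alone.
There are look-alikes about, which are no part of the job. Several things look just like the station: the one meant starts farthest to the robot's right.

How it is judged:
By the outcome, as a careful person would: the job done as asked, in the order asked, and still so for the second after the job is handed in, with the robot touching nothing.
It also fails if it takes over 54 s, if anything falls off the work surface, if the arm or the gripper's body presses on something with over 40 N, if the wrist force passes 120 N, or if a joint passes its speed limit or range.

### The arm

A 6-joint arm with a two-finger parallel gripper is mounted at the origin on the work surface. World frame = base frame: x ahead of the robot, y to its left, z up, the work surface at z = 0. Lengths are in mm, angles in degrees, forces in N, time in s.
With the tool pointing down it reaches from about 300 to 850 mm from the base axis. Payload 4.2 kg.
Tool frame: the origin (TCP) lies on the centre line of the jaws, within the pads' length; the fingertips stand 11 mm ahead of it and the grasp point (between the pads) lies 8 mm behind it; z points along the fingers, y is the line along which they close (so a half turn about z gives the same grasp; the last joint's range is limited). The gripper opens to 91 mm and grips with 3 to 60 N. Pads are 32 mm wide; open, the fingers measure 118 mm over their backs; the gripper's body (76 mm by 178 mm) begins 60 mm behind the grasp point.
Start: joints at [75.344, 18.312, 89.639, -0, 72.044, -1.146], TCP at [134.333, 559.103, 224.976] pointing down, gripper open.
Joint ranges: [-177.97, 177.97], [-48.28, 115.42], [12.27, 149.76], [-77.06, 257.06], [2.81, 150.46], [-146.56, 146.56]. Speed limits (degrees/s): [147.25, 147.25, 180, 180, 180, 180].

### API

Orientations are given as [roll, pitch, yaw] about the fixed x, y, z axes, in that order (R = Rz(yaw) Ry(pitch) Rx(roll)).
In Python, from workcell import env, grab_frame, camera_model, models gives the robot as it stands.
- The arm moves only by the shell command python3 -m crank 'ROWS' [FORCE]. ROWS is text: rows parted by semicolons, each of 7 numbers parted by spaces: the closure, from -1 (fully open) to 1 (shut), so that 0 is half open, then the shift along the tool's x, y, z in mm, then the turn, a rotation vector about the tool's x, y, z in degrees. A call has 1 to 10 rows; each row shifts and turns the commanded pose from where the row before left it, along the tool's axes as they then stand; what a row does not reach is not made up. A row lasts 1/8 s, in which the tool goes at most 62.5 mm and 10.7 degrees, less where a joint would pass 70% of its speed; a pose out of reach is approached as far as the arm can. A call is refused whole if a number of a shift passes 62.5 or a number of a turn 10.7, either way. A call with a gripper value outside its range is refused whole. The fingers move at their own pace and stop on an object; FORCE is the grip in N (left out, the last holds). Time passes only in rows, so rows that do not move let the fingers close. It gives the time, the measured TCP pose, the force, the opening and the grip force at its end, in the units of the state.
- env.state(): the state, without advancing time (a new reading comes with each control period).
- grab_frame(name): name is "scene" or "top" or "wrist"; returns the picture (420x560x3 uint8, blue, green, red); there is no depth.
- camera_model(name): a dict with "K" (3x3 intrinsics, pixels), "k1" (the pictures are not rectified: a ray, as slopes to the right and down, at radius r is drawn at 1 + k1 r^2 times it, then the intrinsics apply), "R" (3x3) and "t" (3): a world point X has camera coordinates R X + t; the wrist camera has in their place "mount" (4x4, takes a point from camera to tool coordinates, whose origin is the TCP and whose axes are the flange's). Camera axes: x right, y down, z forward; pixel columns grow to the right and rows downward; lengths in mm; the calibration is good to about 2 mm. A picture is of the moment at which its call begins: read the wrist's pose just before it. camera_model takes no time and is no camera call.
- env.job_done(): hands the job in; it is judged then, once.
Trained networks look in the newest picture that a camera, given by its name, has taken for a name from the list of things; names that differ only in an ending like _2 or _b are one class to them, and where a whole thing is asked for, a point or a joint stands for the part that bears it (a point fixed in the world has none). Each returns a list of dicts, best first, with "p" (0 to 1); they miss things now and then, are a little off and sometimes report something else, mostly with a low value. They report only what shows in the picture. A call takes as long as a camera call. They do not tell look-alikes from the thing itself.
- models.search_frame(name, camera): "point" ([x, y, z] in mm, in world coordinates, good to about 4 mm: the middle of the surface that is visible of it).
The state is a dict: "time_s": time; "qpos": joint angles; "qvel": joint speeds; "effort": joint torques, N m; "ee_pos": TCP position; "ee_rot": TCP orientation; "force": force on the tool from outside, world axes, zero at the start; "torque": the same for the moment, N m; "gripper_width": finger opening in mm; "gripper_force": force on a finger pad.
Only numpy, scipy, OpenCV 4.12 (cv2) and the standard library are available. Lean on these libraries where they do the work, as an engineer would, in place of code of your own. Each camera call takes 0.05 s, during which the arm holds its last target. There are 200 camera calls.

## Working session

There is one attempt and no reset: what is moved stays moved. The work goes in short steps, Python scripts to look and compute and a shell command to move; the robot and the scene stay as the last step left them, time stands still between calls to the robot, and variables do not carry over. Pictures are saved under pics/ and viewed, at most 10 in all, crops included, and the job is handed in when it is done.

```bash
mkdir -p pics; ls; python3 - <<'E'
from workcell import env, grab_frame, camera_model, models
import cv2, numpy as np
a=grab_frame("scene"); 
for n in ["testbox","lid_edge","breaker","toggle_tip","station","start_top","spare","meter","screwdriver"]:
    print(n,[(np.round(d["point"]).tolist(),round(d["p"],2)) for d in models.search_frame(n,"scene")][:5])
b=grab_frame("top")
for n in ["testbox","lid_edge","breaker","toggle_tip","station","start_top","spare","meter","screwdriver"]:
    print(n,[(np.round(d["point"]).tolist(),round(d["p"],2)) for d in models.search_frame(n,"top")][:5])
cv2.imwrite("pics/a.png",a);cv2.imwrite("pics/b.png",b)
s=env.state();print(s["time_s"],s["ee_pos"],s["ee_rot"],s["force"],s["gripper_width"])
for c in("scene","top"):
    m=camera_model(c);print(c,m)
E
```

```text
pics
testbox [([638.0, -26.0, 90.0], 0.74)]
lid_edge [([499.0, 341.0, 78.0], 0.71)]
breaker [([556.0, -16.0, 72.0], 0.73)]
toggle_tip []
station [([512.0, 321.0, 53.0], 0.96), ([754.0, 400.0, 59.0], 0.87), ([254.0, 407.0, 51.0], 0.85), ([431.0, 652.0, 50.0], 0.83)]
start_top [([499.0, 339.0, 75.0], 0.58), ([720.0, 459.0, 78.0], 0.54), ([441.0, 658.0, 78.0], 0.54)]
spare [([576.0, -346.0, 50.0], 0.56), ([726.0, 267.0, 34.0], 0.33)]
meter [([727.0, 264.0, 34.0], 0.73), ([500.0, 344.0, 78.0], 0.37), ([703.0, -329.0, 23.0], 0.17), ([510.0, 321.0, 50.0], 0.16)]
screwdriver [([705.0, -332.0, 22.0], 0.61), ([510.0, 323.0, 54.0], 0.46)]
testbox [([634.0, 2.0, 111.0], 0.97)]
lid_edge [([673.0, 16.0, 224.0], 0.98), ([472.0, 314.0, 58.0], 0.52)]
breaker [([555.0, -6.0, 72.0], 0.77)]
toggle_tip []
station [([398.0, 666.0, 56.0], 0.97), ([473.0, 315.0, 54.0], 0.9), ([735.0, 438.0, 55.0], 0.6), ([671.0, 15.0, 228.0], 0.58)]
start_top [([435.0, 656.0, 79.0], 0.48), ([242.0, 468.0, 76.0], 0.44), ([720.0, 469.0, 81.0], 0.37)]
spare []
meter [([713.0, 283.0, 34.0], 0.74)]
screwdriver []
1.0 [134.32753
[... 241 characters left out ...]
035],
       [  0.        ,   0.        ,   1.        ]]), 'k1': 0.009249414091848799, 'R': array([[ 0.68877841,  0.72468641,  0.02034451],
       [ 0.43901748, -0.39460368, -0.80718745],
       [-0.57692976,  0.56490489, -0.5899445 ]]), 't': array([-430.94011282,  -85.49558553, 1456.836499  ])}
top {'K': array([[434.43933532,   0.        , 285.75233534],
       [  0.        , 434.43933532, 212.96040996],
       [  0.        ,   0.        ,   1.        ]]), 'k1': 0.0061343999391009615, 'R': array([[-0.02303371, -0.99970923,  0.00713505],
       [-0.99711831,  0.02245684, -0.07246216],
       [ 0.07228086, -0.00878356, -0.99734564]]), 't': array([ 141.21675855,  498.93448328, 1521.32167707])}
```

View pics/a.png

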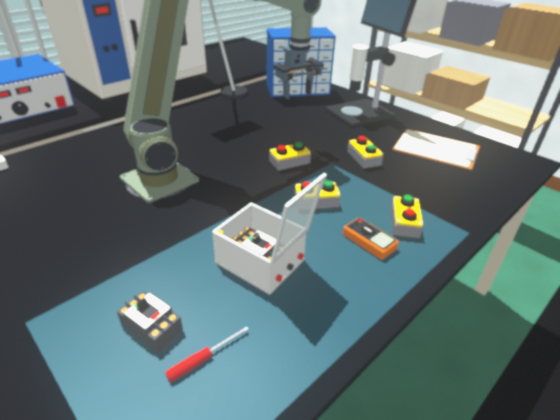

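View pics/b.png

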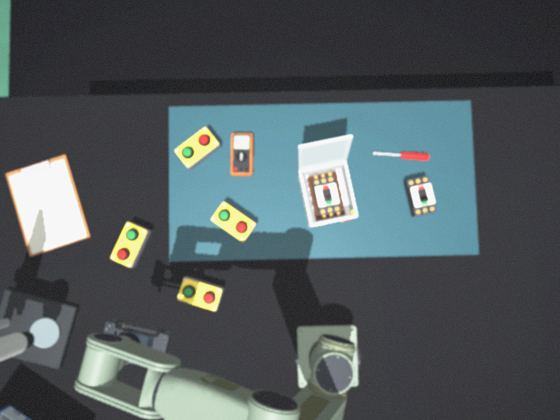

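In `top`, four boxes look like the station: (233,221), (197,147), (129,244) and (200,294). The robot's right is −y, which is image right here, so (233,221) at y≈315 is the one meant. I'll confirm it in an enlarged crop.

```bash
python3 - <<'E'
import cv2,numpy as np
b=cv2.imread("pics/b.png");a=cv2.imread("pics/a.png")
c=cv2.resize(b[130:250,200:365],None,fx=4.8,fy=4.8,interpolation=cv2.INTER_CUBIC);cv2.imwrite("pics/c.png",c)
c=cv2.resize(a[165:295,205:350],None,fx=4.5,fy=4.5,interpolation=cv2.INTER_CUBIC);cv2.imwrite("pics/d.png",c)
E
cat > h.py <<'E'
import numpy as np,cv2
from workcell import camera_model
def proj(c,X):
    m=camera_model(c);X=np.atleast_2d(X)@m["R"].T+m["t"];s=X[:,:2]/X[:,2:]
    s=s*(1+m["k1"]*(s**2).sum(1,keepdims=True));return s*[m["K"][0,0],m["K"][1,1]]+m["K"][:2,2]
def back(c,uv,z):
    "pixel -> world point at height z"
    m=camera_model(c);d=(np.array(uv,float)-m["K"][:2,2])/m["K"][0,0];s=d.copy()
    for _ in range(5): s=d/(1+m["k1"]*(s@s))
    r=m["R"].T@np.r_[s,1];o=-m["R"].T@m["t"];return o+r*(z-o[2])/r[2]
E
```

```text
(no output)
```

View pics/c.png

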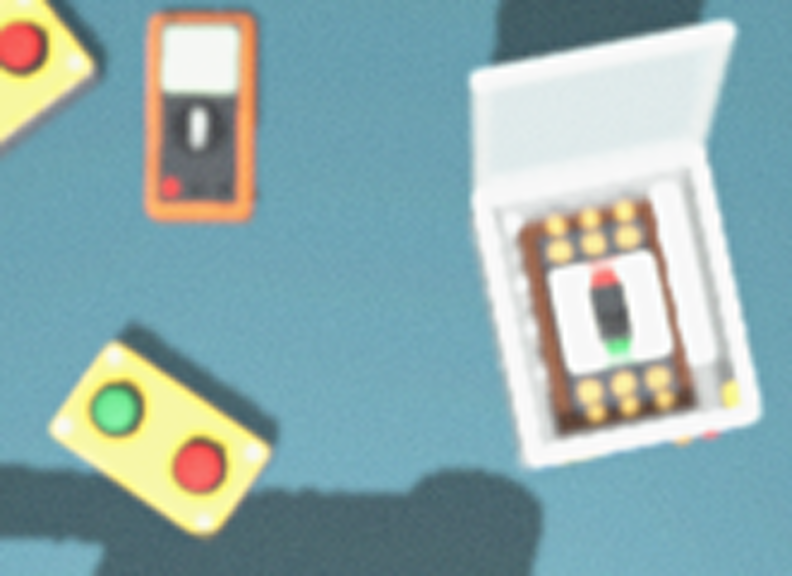

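View pics/d.png

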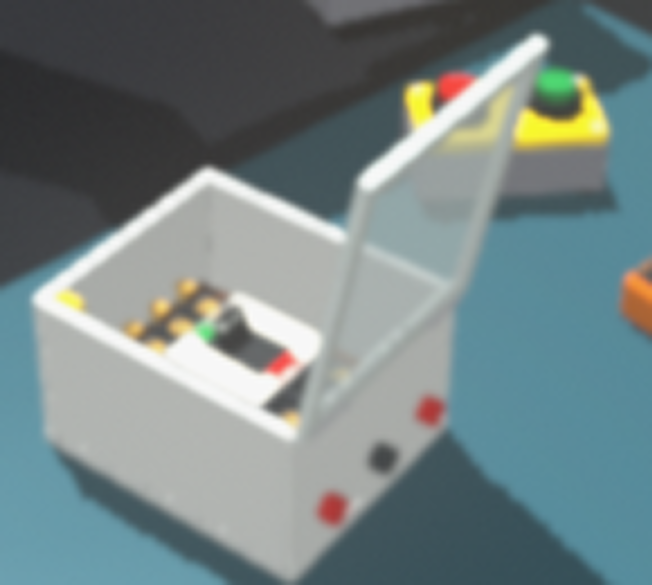

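The crop shows the farthest-right station clearly, with green at `top` (224,215) and red at (241,227). The box's rim corners and the lid edge corners are visible in both views, so I'll fit the box pose to them. Next I fit the poses.

```bash
python3 - <<'E'
import numpy as np
from h import *
from scipy.optimize import least_squares
T=lambda p:np.array(p)/4.8+[200,130]-0.4
S=lambda p:np.array(p)/4.5+[205,165]-0.4
def W(q,l):
    x,y,t=q[:3];l=np.atleast_2d(l);c,s=np.cos(t),np.sin(t)
    return np.c_[x+c*l[:,0]-s*l[:,1],y+s*l[:,0]+c*l[:,1],l[:,2]]
def lid(a,y,o=6): return [95-190*np.cos(a)+o*np.sin(a),y,115+190*np.sin(a)+o*np.cos(a)]
obsT=T([[526,466],[761,418]]);obsS=S([[36,297],[209,168],[297,437]])
oT2=T([[472,75],[736,24]]);oS2=S([[365,187],[543,36]])
def f(q):
    a=q[3]
    r=[proj("top",W(q,[[-95,80,115],[-95,-80,115]]))-obsT,proj("scene",W(q,[[-95,-80,115],[-95,80,115],[95,-80,115]]))-obsS,
     proj("top",W(q,[lid(a,80,3),lid(a,-80,3)]))-oT2,proj("scene",W(q,[lid(a,-80,3),lid(a,80,3)]))-oS2]
    return np.concatenate([k.ravel() for k in r])
r=least_squares(f,[560,0,.1,1.8],loss="soft_l1");q=r.x
print("box",q,"deg",np.degrees(q[2]),np.round(r.fun,1))
print("hinge",W(q,[95,0,115]),"edge",W(q,lid(q[3],0)),"off tip",W(q,[-17,0,92]),"on",W(q,[17,0,92]))
# toggle observations: top tip / breaker centre
print("brk label centre top",back("top",T([611,312]),71),"scene",back("scene",S([243,345]),71))
print("red mark",back("top",T([603,274]),71),"green",back("top",T([619,345]),71))
# station
def st(q,l):return W(q,l)
def tri(u,v):
    g=least_squares(lambda X:np.r_[proj("top",X)[0]-u,proj("scene",X)[0]-v],[520,320,70]).x;return g
print("green",tri(T([117,408]),S([555,82])),back("top",T([117,408]),73))
print("red",back("top",T([198,466]),73), tri(T([198,466]),S([459,84])))
E
```

```text
box [ 5.58629707e+02 -9.02050203e+00  1.75301899e-01  1.76764521e+00] deg 10.044058964243847 [ 0.3 -1.1 -1.5 -0.5 -0.8  0.1 -0.1  0.3 -1.   0.5 -0.4  0.5 -1.9  0.6
 -0.1 -0.2  0.3  1.1]
hinge [[652.17373015   7.54801266 115.        ]] edge [[694.5583643   15.05517782 300.15719068]] off tip [[541.89024989 -11.98539413  92.        ]] on [[575.36916354  -6.05560993  92.        ]]
brk label centre top [558.12877266 -12.31352184  71.        ] scene [554.74609034  -8.95639983  71.        ]
red mark [585.60267923  -7.40096619  71.        ] green [534.310539   -17.32086585  71.        ]
green [497.35692051 340.88576595  77.90487177] [497.14528332 341.02252838  73.        ]
red [454.62583201 284.19014528  73.        ] [454.9537249  284.13033258  80.27411001]
```

```bash
python3 -m crank '1 0 0 0 0 0 -7.8;1 0 0 0 0 0 -7.8;1 0 0 0 0 0 -7.9;1 -22 -52 0 0 0 0;1 -22 -52 0 0 0 0;1 -22 -52 0 0 0 0;1 -22 -52 0 0 0 0;1 -22 -52 0 0 0 0;1 -22 -52 0 0 0 0;1 -22 -52 0 0 0 0' 20
cat > loc.py <<'E'
import numpy as np
from workcell import env
s=env.state();t=0.1753;d=np.array(s["ee_pos"][:2])-[558.6,-9.0];c,n=np.cos(t),np.sin(t)
F=s["force"]
print("t",round(s["time_s"],2),"local",np.round([c*d[0]+n*d[1],-n*d[0]+c*d[1],s["ee_pos"][2]],1),"rot",np.round(s["ee_rot"],1),"Flocal",np.round([c*F[0]+n*F[1],-n*F[0]+c*F[1],F[2]],1),"w",round(s["gripper_width"],1))
E
python3 loc.py
```

```text
time_s: 2.25
ee_pos: [350.0, 225.8, 225.3]
ee_rot: [180.0, 0.1, -170.0]
force: [-0.6, 0.4, -0.4]
gripper_width: 0.5
gripper_force: 0.0
t 2.25 local [-164.5  267.6  225.3] rot [ 1.8e+02  1.0e-01 -1.7e+02] Flocal [-0.6  0.5 -0.4] w 0.5
```

```bash
python3 -m crank '1 -23 -53.5 0 0 0 0;1 -23 -53.5 0 0 0 0;1 -23 -53.5 0 0 0 0;1 -23 -53.5 0 0 0 0;1 -23 -53.5 0 0 0 0;1 0 0 0 0 0 0;1 0 0 0 0 0 0' >/dev/null; python3 loc.py; python3 - <<'E'
from workcell import env, grab_frame, camera_model, models
import cv2, numpy as np
from scipy.spatial.transform import Rotation as Ro
s=env.state()
cv2.imwrite("pics/w.png",grab_frame("wrist"));m=camera_model("wrist");print(m)
for n in ["toggle_tip","breaker"]:print(n,[(np.round(d["point"]).tolist(),round(d["p"],2)) for d in models.search_frame(n,"wrist")][:3])
M=m["mount"];R=Ro.from_euler("xyz",s["ee_rot"],degrees=True).as_matrix()
def pw(X):
    p=np.linalg.inv(M)@np.r_[R.T@(np.array(X)-s["ee_pos"]),1];q=p[:2]/p[2];q=q*(1+m["k1"]*q@q);return (m["K"]@np.r_[q,1])[:2].round(1)
B=lambda l:[558.6+.9846*l[0]-.1744*l[1],-9+.1744*l[0]+.9846*l[1],l[2]]
for l in [(-17,0,92),(38,38,71),(38,-38,71),(-38,38,71),(-38,-38,71),(-48,0,82),(-95,80,115)]:print(l,pw(B(l)))
E
```

```text
t 3.12 local [-50.7   1.9 224.7] rot [ 1.799e+02 -1.000e-01 -1.701e+02] Flocal [ 0.6  0.7 -0.9] w 0.1
{'K': array([[322.29899713,   0.        , 281.06892072],
       [  0.        , 322.29899713, 213.88554935],
       [  0.        ,   0.        ,   1.        ]]), 'k1': -0.019998823486746545, 'mount': array([[ 7.62185006e-05, -9.62862867e-01, -2.69990916e-01,
         7.76171080e+01],
       [ 9.99999953e-01, -6.52040087e-06,  3.05553795e-04,
         1.27947932e+00],
       [-2.95966852e-04, -2.69990926e-01,  9.62862821e-01,
        -1.58626633e+02],
       [ 0.00000000e+00,  0.00000000e+00,  0.00000000e+00,
         1.00000000e+00]])}
toggle_tip []
breaker [([547.0, -304.0, 35.0], 0.73), ([518.0, -12.0, 71.0], 0.58)]
(-17, 0, 92) [277.6 243.7]
(38, 38, 71) [313.4 284.6]
(38, -38, 71) [242.6 284.8]
(-38, 38, 71) [315.3 216.6]
(-38, -38, 71) [240.  216.8]
(-48, 0, 82) [277.5 209.9]
(-95, 80, 115) [373.1 165.3]
```

View pics/w.png

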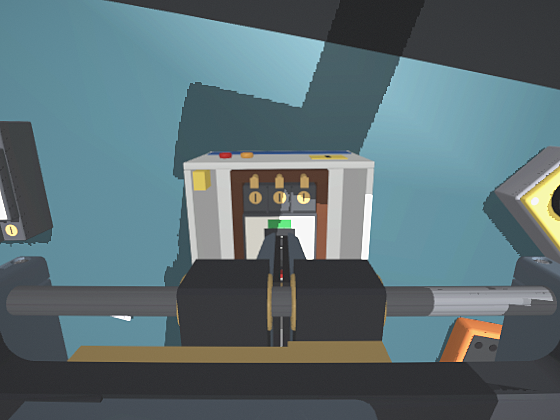

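The wrist view shows the box squarely aligned. The near-left rim corner is at (372,162), about as predicted, and the OFF mark at (280,223) is centred on the fingers. I'm going down behind the toggle.

```bash
python3 -m crank '1 0 0 44 0 0 0;1 0 0 44 0 0 0;1 0 0 32 0 0 0;1 0 0 12 0 0 0;1 0 0 0 0 0 0;1 0 0 0 0 0 0' >/dev/null; python3 loc.py
python3 -m crank '1 -6 0 0 0 0 0;1 -6 0 0 0 0 0;1 -6 0 0 0 0 0;1 -6 0 0 0 0 0;1 0 0 0 0 0 0' >/dev/null; python3 loc.py
```

```text
t 4.03 local [-49.2   1.7  94.4] rot [-180.     0.2 -170. ] Flocal [-0.7 -0.2 -0.1] w 0.4
t 4.65 local [-26.3   1.7  93.1] rot [ 180.   -0. -170.] Flocal [-3.4  0.8  2.6] w 0.1
```

```bash
for i in 1; do python3 -m crank '1 -4 0 0 0 0 0;1 -4 0 0 0 0 0;1 -3 0 0 0 0 0;1 0 0 0 0 0 0' >/dev/null; python3 loc.py; done
```

```text
t 5.15 local [-15.2   1.7  92.9] rot [ 180.   -0. -170.] Flocal [-3.8  1.   3.2] w 0.0
```

```bash
python3 -m crank '1 -2 0 0 0 0 0;1 -1 0 0 0 0 0;1 0 0 0 0 0 0' >/dev/null; python3 loc.py; python3 -m crank '1 -2 0 0 0 0 0;1 0 0 0 0 0 0' >/dev/null; python3 loc.py
```

```text
t 5.53 local [-12.5   1.7  92.7] rot [ 180.   -0. -170.] Flocal [-4.8  1.2  0.8] w 0.7
t 5.78 local [-11.3   1.7  92.5] rot [ 1.8e+02 -1.0e-01 -1.7e+02] Flocal [-6.8  1.   1.9] w 0.2
```

```bash
python3 -m crank '1 -2 0 0 0 0 0;1 0 0 0 0 0 0' >/dev/null; python3 loc.py; python3 -m crank '1 -2 0 0 0 0 0;1 0 0 0 0 0 0' >/dev/null; python3 loc.py
```

```text
t 6.03 local [-10.1   1.7  92.5] rot [ 180.    -0.3 -170. ] Flocal [-7.   0.1  2.7] w 0.4
t 6.28 local [-9.8  1.7 92.4] rot [ 180.    -0.5 -170. ] Flocal [-11.    1.1   5.4] w 0.5
```

```bash
python3 -m crank '1 -2 0 0 0 0 0;1 0 0 0 0 0 0' >/dev/null; python3 loc.py; python3 -m crank '1 -2 0 0 0 0 0;1 0 0 0 0 0 0' >/dev/null; python3 loc.py
```

```text
t 6.53 local [-9.5  1.7 92.3] rot [ 180.    -0.7 -170. ] Flocal [-15.3  -0.8   8.9] w 0.6
t 6.78 local [-9.2  1.7 92.2] rot [ 180.    -0.9 -170. ] Flocal [-18.7  -0.8  11.8] w 0.5
```

The toggle has reached its hard stop: the force rises while the position stalls, at the predicted spot. Next I back off, rise, and go over behind the lid.

```bash
python3 -m crank '1 14 0 0 0 0 0;1 10 0 0 0 0 0;1 0 0 -50 0 0 0;1 0 0 -50 0 0 0;1 0 0 -50 0 0 0;1 0 0 -55 0 0 0;1 0 0 -50 0 0 0;1 0 0 0 0 0 0' >/dev/null; python3 loc.py
python3 - <<'E'
from workcell import env, grab_frame
import cv2,numpy as np
a=grab_frame("scene")
cv2.imwrite("pics/e.png",np.hstack([cv2.resize(a[165:295,205:350],None,fx=3,fy=3,interpolation=cv2.INTER_CUBIC)]))
E
```

```text
t 7.78 local [-23.7   1.1 352.8] rot [-179.9    0.7 -170. ] Flocal [-0.8 -0.6 -0.6] w 0.5
```

View pics/e.png

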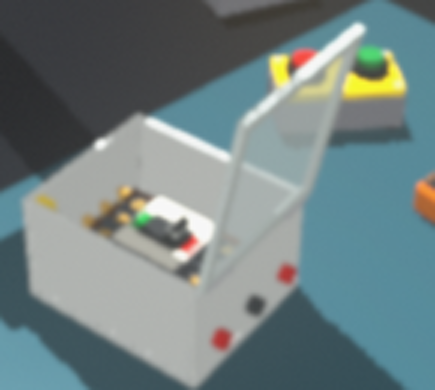

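The picture shows the toggle leaning to the red mark, near (185,235) in the crop. It's ON, and the breaker is seated. Now I move over the lid.

```bash
python3 -m crank '1 -50 0 0 0 0 0;1 -50 0 0 0 0 0;1 -50 0 0 0 0 0;1 -50 0 0 0 0 0;1 0 0 0 0 0 0;1 0 0 0 0 0 0' >/dev/null; python3 loc.py
python3 -m crank '1 0 0 25 0 0 0;1 0 0 25 0 0 0;1 0 0 24 0 0 0;1 0 0 0 0 0 0;1 0 0 0 0 0 0' >/dev/null; python3 loc.py
```

```text
t 8.57 local [173.3   1.4 346. ] rot [ 180.    -0.2 -170. ] Flocal [-0.6 -0.8 -0.1] w 0.3
t 9.2 local [173.4   1.3 276. ] rot [-180.     0.2 -170. ] Flocal [ 1.2  1.1 -0.1] w 0.3
```

```bash
python3 -m crank '1 10 0 0 0 0 0;1 10 0 0 0 0 0;1 9 0 0 0 0 0;1 9 0 0 0 0 0;1 9 0 0 0 0 0;1 9 0 0 0 0 0;1 0 0 0 0 0 0' >/dev/null; python3 loc.py
```

```text
t 10.07 local [116.4   1.5 273.6] rot [ 1.8e+02 -1.0e-01 -1.7e+02] Flocal [ 0.2 -0.2  0.1] w 0.4
```

```bash
python3 -m crank '1 9 0 0 0 0 0;1 9 0 0 0 0 0;1 8 0 1 0 0 0;1 9 0 2 0 0 0;1 9 0 2 0 0 0;1 8 0 2 0 0 0;1 8 0 3 0 0 0;1 8 0 3 0 0 0;1 8 0 4 0 0 0;1 0 0 0 0 0 0' >/dev/null; python3 loc.py
```

```text
t 11.32 local [ 40.3   1.8 256.6] rot [ 1.8e+02 -1.0e-01 -1.7e+02] Flocal [ 1.   0.2 -0.6] w 0.2
```

Contact forces are low, so I'll check that the lid is following.

```bash
python3 - <<'E'
from workcell import grab_frame
import cv2
a=grab_frame("scene")
cv2.imwrite("pics/f.png",cv2.resize(a[60:295,180:380],None,fx=2.5,fy=2.5,interpolation=cv2.INTER_CUBIC))
E
```

```text
(no output)
```

View pics/f.png

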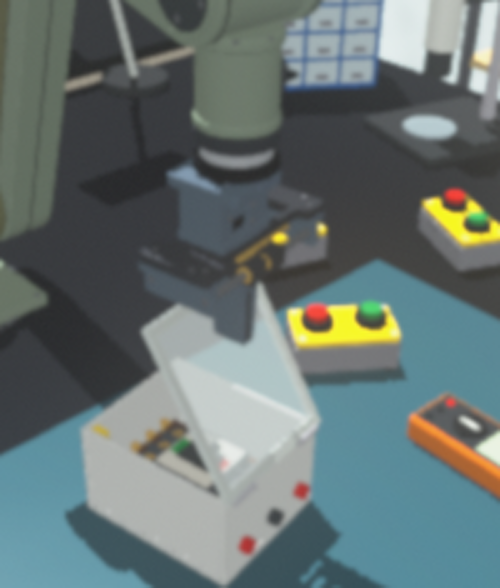

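The lid is following the fingers at about 60°. I continue along the arc.

```bash
python3 -m crank '1 7 0 4 0 0 0;1 7 0 5 0 0 0;1 7 0 5 0 0 0;1 6 0 6 0 0 0;1 6 0 6 0 0 0;1 6 0 6 0 0 0;1 5 0 6 0 0 0;1 5 0 7 0 0 0;1 5 0 7 0 0 0;1 0 0 0 0 0 0' >/dev/null; python3 loc.py
```

```text
t 12.62 local [-13.1   1.7 204.1] rot [ 1.8e+02 -1.0e-01 -1.7e+02] Flocal [ 0.3  0.1 -0.2] w 0.6
```

```bash
python3 -m crank '1 4 0 6 0 0 0;1 4 0 6 0 0 0;1 4 0 6 0 0 0;1 3 0 6 0 0 0;1 3 0 6 0 0 0;1 2 0 6 0 0 0;1 2 0 5 0 0 0;1 1 0 5 0 0 0;1 0 0 0 0 0 0' >/dev/null; python3 loc.py
python3 -m crank '1 1 0 3 0 0 0;1 1 0 3 0 0 0;1 1 0 3 0 0 0;1 0 0 3 0 0 0;1 0 0 3 0 0 0;1 0 0 2 0 0 0;1 0 0 2 0 0 0;1 0 0 2 0 0 0;1 0 0 0 0 0 0' >/dev/null; python3 loc.py
```

```text
t 13.75 local [-35.9   1.7 158.4] rot [ 1.8e+02 -1.0e-01 -1.7e+02] Flocal [-0.2 -0.3 -0. ] w 0.3
t 14.88 local [-38.2   1.7 137.8] rot [ 180.    0. -170.] Flocal [-0.3 -0.2  0.4] w 1.1
```

```bash
python3 -m crank '1 0 0 2 0 0 0;1 0 0 2 0 0 0;1 0 0 2 0 0 0;1 0 0 0 0 0 0' >/dev/null; python3 loc.py
python3 -m crank '1 0 0 1 0 0 0;1 0 0 1 0 0 0;1 0 0 0 0 0 0' >/dev/null; python3 loc.py
```

```text
t 15.38 local [-38.3   1.6 132.3] rot [ 180.    0. -170.] Flocal [-1.6  0.6  4.1] w 0.8
t 15.75 local [-38.3   1.6 132.1] rot [-1.8e+02  1.0e-01 -1.7e+02] Flocal [-5.   2.1 16.9] w 0.4
```

Hard stop at the shut height (fingertip at 121 mm). I rise and go above the green button.

```bash
python3 -m crank '1 0 0 -25 0 0 0;1 0 0 -30 0 0 0;1 -6.5 59 0 0 0 0;1 -6.5 59 0 0 0 0;1 -6.5 59 0 0 0 0;1 -6.5 59 0 0 0 0;1 -6.5 59 0 0 0 0;1 -6.5 59 0 0 0 0;1 0 0 0 0 0 0;1 0 0 0 0 0 0' >/dev/null; python3 loc.py
python3 - <<'E'
from workcell import env, grab_frame
import cv2,numpy as np
from h import *
print(env.state()["ee_pos"])
a=grab_frame("scene");b=grab_frame("top")
A=cv2.resize(a[100:295,200:360],(480,585),interpolation=cv2.INTER_CUBIC);B=cv2.resize(b[130:270,290:370],(320,560),interpolation=cv2.INTER_CUBIC)
cv2.imwrite("pics/g.png",np.hstack([A,cv2.copyMakeBorder(B,0,25,0,0,0)]))
w=grab_frame("wrist");cv2.imwrite("pics/w2.png",w)
E
```

```text
t 17.0 local [  0.7 355.2 184.4] rot [-1.799e+02 -1.000e-01 -1.700e+02] Flocal [ 0.4 -0.2  0.5] w 0.7
[497.35022263 340.91344431 184.35961962]
```

View pics/g.png

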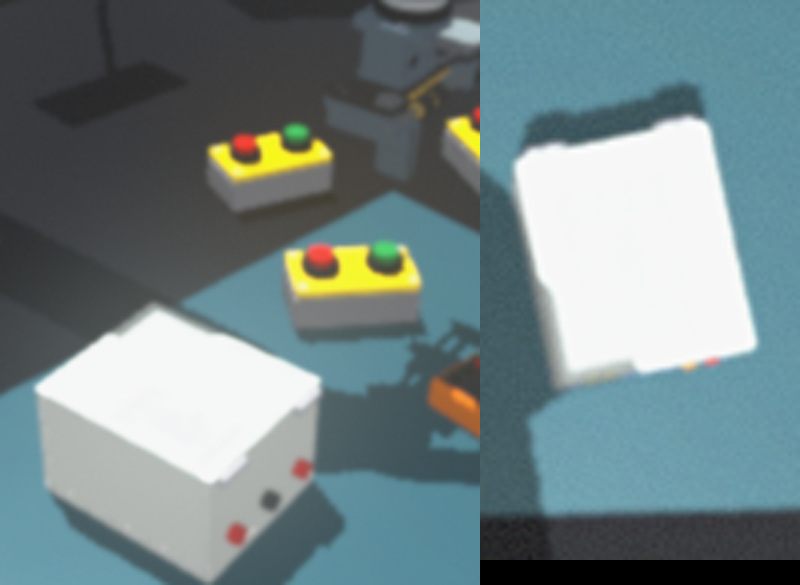

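View pics/w2.png

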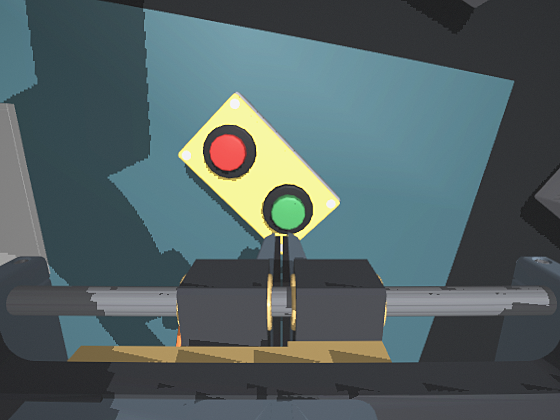

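The lid lies flat and shut in both views. The wrist view shows green at (288,212) and red at (227,152). I'll check the green position from the wrist view.

```bash
python3 - <<'E'
from workcell import env,camera_model
import numpy as np
from scipy.spatial.transform import Rotation as Ro
s=env.state();m=camera_model("wrist");M=m["mount"];R=Ro.from_euler("xyz",s["ee_rot"],degrees=True).as_matrix()
for uv in [(288,212),(227,152)]:
    d=(np.array(uv)-m["K"][:2,2])/m["K"][0,0];q=d/(1+m["k1"]*d@d)
    r=R@M[:3,:3]@np.r_[q,1];o=R@M[:3,3]+s["ee_pos"];print(o+r*(78-o[2])/r[2])
E
```

```text
[491.85379684 346.20927126  78.        ]
[450.59104714 288.36986156  78.        ]
```

The cameras differ by about 7 mm, so I use the mean, which is well inside the 30 mm button.

```bash
python3 -m crank '1 2 3 30 0 0 0;1 0 0 30 0 0 0;1 0 0 20 0 0 0;1 0 0 8 0 0 0;1 0 0 0 0 0 0' >/dev/null; python3 loc.py
python3 -m crank '1 0 0 2 0 0 0;1 0 0 2 0 0 0;1 0 0 2 0 0 0;1 0 0 2 0 0 0;1 0 0 0 0 0 0' >/dev/null; python3 loc.py
```

```text
t 17.77 local [ -0.8 357.9  97. ] rot [-180.    -0.  -170.1] Flocal [-0.1 -1.3  0.3] w 0.4
t 18.4 local [ -0.9 358.7  89.1] rot [ 180.    0. -170.] Flocal [-0.9 -0.9  1.5] w 0.3
```

```bash
python3 -m crank '1 0 0 2 0 0 0;1 0 0 2 0 0 0;1 0 0 0 0 0 0' >/dev/null; python3 loc.py
python3 -m crank '1 0 0 2 0 0 0;1 0 0 0 0 0 0' >/dev/null; python3 loc.py
python3 -m crank '1 0 0 1 0 0 0;1 0 0 0 0 0 0' >/dev/null; python3 loc.py
```

```text
t 18.77 local [ -0.9 358.7  85.2] rot [ 180.    0. -170.] Flocal [-0.3 -0.2  3.6] w 0.7
t 19.02 local [ -0.9 358.7  83.3] rot [ 180.    0. -170.] Flocal [-1.6  1.   5.4] w 0.9
t 19.27 local [ -0.8 358.7  83.2] rot [ 180.    0. -170.] Flocal [-2.5 -1.4 10.2] w 0.3
```

```bash
python3 -m crank '1 0 0 1 0 0 0;1 0 0 0 0 0 0' >/dev/null; python3 loc.py
python3 -m crank '1 0 0 -4 0 0 0;1 0 0 -6 0 0 0;1 0 0 -30 0 0 0;1 0 0 -60 0 0 0;1 0 0 0 0 0 0;1 0 0 0 0 0 0;1 0 0 0 0 0 0;1 0 0 0 0 0 0' >/dev/null; python3 loc.py
python3 - <<'E'
from workcell import env, grab_frame
import cv2,numpy as np
b=grab_frame("scene")
cv2.imwrite("pics/z.png",cv2.resize(b[120:300,190:370],None,fx=3,fy=3,interpolation=cv2.INTER_CUBIC))
E
```

```text
t 19.52 local [ -0.8 358.7  83.1] rot [ 1.8e+02  1.0e-01 -1.7e+02] Flocal [-4.2 -1.4 14.3] w 0.7
t 20.52 local [ -1.6 358.3 179.5] rot [-1.799e+02 -1.000e-01 -1.700e+02] Flocal [-0.  -0.6  0.1] w 0.3
```

View pics/z.png

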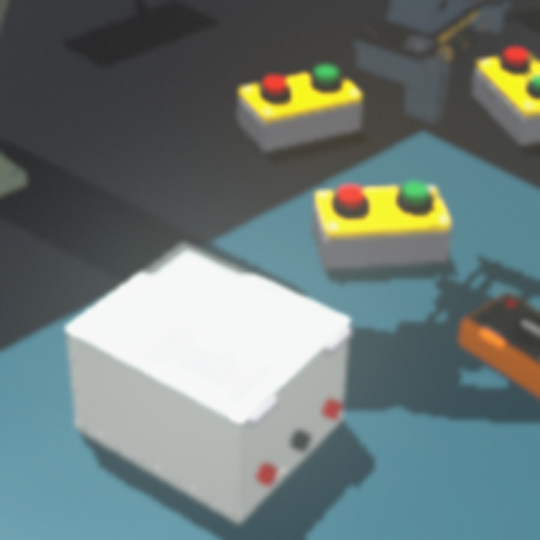

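The lid is shut, the green button has sprung back at (415,192) in the crop, and the station hasn't moved. I'm handing the job in.

```bash
python3 -c "
from workcell import env
print(env.job_done())"
```

```text
the job is handed in; nothing more can be done
None
```

The job is handed in at about 20.5 s on the robot's clock: the toggle was pushed to its ON stop, the lid shut without slamming, and the green start button pressed fully down and released; the hand-in returned no verdict.

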